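# Unlock the rotary indexing table by its hidden release notch

### The arm

A 6-joint arm with a two-finger parallel gripper is mounted at the origin on a cart in front of the work surface, level with it; the furniture and walls round the work are solid. World frame = base frame: x ahead of the robot, y to its left, z up, the work surface at z = 0. Lengths are in m, angles in rad, forces in N, time in s.
With the tool pointing down it reaches from about 0.425 to 0.95 m from the base axis. Payload 3.5 kg.
Tool frame: the origin (TCP) lies midway between the tips of the shut fingers; the grasp point (between the pads) lies 19 mm behind it; x points along the fingers, y is the direction in which the jaws open and shut, and the axes are right-handed (so a half turn about x gives the same grasp; the last joint's range is limited). The gripper opens to 85 mm and grips with 20 to 120 N. Pads are 22 mm wide; open, the fingers measure 114 mm over their backs; the gripper's body (76 mm by 85 mm) begins 54 mm behind the grasp point. The pads swing forward as they close: fully open they stand 13 mm farther back than shut.
Start: joints at [-1.433, 0.286, 1.577, -0, 1.279, -0.15], TCP at [0.192, -0.647, 0.231] pointing down, gripper open.
Joint ranges: [-2.77, 2.77], [-0.9, 2.22], [0.21, 2.48], [-1.53, 4.67], [0.24, 2.81], [-2.84, 2.84]. Speed limits (rad/s): [2.79, 2.79, 3.14, 3.14, 3.14, 3.14].

### API

Orientations are given as a unit quaternion [x, y, z, w].
In Python, from plant import sensors, optics, ctrl gives the robot as it stands.
- The arm moves only by the tool arm_command, never from a script. Its argument "increments" is a list that holds one entry, the list of rows, each a list of 4 numbers: the shift along the tool's x, y, z in cm, then the turn about the tool's x in rad. A call has 1 to 20 rows; each row shifts and turns the commanded pose from where the row before left it, along the tool's axes as they then stand; what a row does not reach is not made up. A row lasts 1/8 s, in which the tool goes at most 62.5 mm and 10.7 degrees, less where a joint would pass 70% of its speed; a pose out of reach is approached as far as the arm can. A call with a gripper value outside its range is refused whole. "grip" is the finger opening in cm, from 0 to 8.54, set as the call begins (left out, the last holds). The fingers move at their own pace and stop on an object; "grip_force" is the grip in N (left out, the last holds). Time passes only in rows, so rows that do not move let the fingers close. It gives the time, the measured TCP pose, the force and the opening at its end, in the units of the state.
- sensors.get_state(): the state, without advancing time (a new reading comes with each control period).
- optics.read_camera(name): name is "scene" or "top" or "wrist"; returns the picture (400x640x3 uint8, blue, green, red); there is no depth.
- optics.camera_model(name): a dict with "camera_matrix" (3x3 intrinsics, pixels), "world_from_camera" (4x4, takes a point from camera to world coordinates); the wrist camera has in their place "mount" (4x4, takes a point from camera to tool coordinates, whose origin is the TCP and whose axes are the tool frame's). Camera axes: x right, y up, looking along -z (the intrinsics and any distortion apply to the point x, -y, -z); pixel columns grow to the right and rows downward; lengths in m; the calibration is good to about 2 mm. A picture is of the moment at which its call begins: read the wrist's pose just before it. camera_model takes no time and is no camera call.
- ctrl.sign_off(): hands the job in, once; it reports no verdict.
Trained networks look in the newest picture that a camera, given by its name, has taken for a name from the list of things; names that differ only in an ending like _2 or _b are one class to them, and where a whole thing is asked for, a point or a joint stands for the part that bears it (a point fixed in the world has none). Each returns a list of dicts, best first, with "conf" (0 to 1); they miss things now and then, are a little off and sometimes report something else, mostly with a low value. They report only what shows in the picture. A call takes as long as a camera call.
- optics.boxes_of(camera, query): "at" ([row, column] in pixels, amid what is visible of it).
- optics.place_of(camera, query): "at" ([row, column] in pixels: a listed point, or the origin of a listed thing).
The state is a dict: "time": time; "qpos": joint angles; "dq": joint speeds; "joint_efforts": joint torques, N m; "eef_pos": TCP position; "tcp_rot": TCP orientation; "contact_force": force on the tool from outside, world axes, zero at the start; "wrist_torque": the same for the moment, N m; "opening": opening from 0.0 (shut) to 1.0 (fully open).
Only numpy, scipy, OpenCV 4.12 (cv2) and the standard library are available. Lean on these libraries where they do the work, as an engineer would, in place of code of your own. Each camera call takes 0.05 s, during which the arm holds its last target.

### The job

Unlock the round steel indexing table on the bench: find the one notch in the ledge just inside its raised lip (running a fingertip lightly round the ledge will find it), then press the release pad inside the notch fully down with the fingertip, so that the stem in the middle pops up and stays up. Do not force anything, do not touch the stem, leave the loose things around the table where they are, and finish clear of everything.

Things in the scene. Friction and masses are not known exactly. Their poses are not given: they have to be found in the camera images.
- index_table: Fixed round steel indexing table. Origin: centre of its underside, at bench height; z up. Base flange 216 mm across, 14 mm thick, border graduated. On it a round head 184 mm across: at the rim a thin lip (radius 88 to 92 mm, top 54 mm above the bench) all the way round; inside the ledge a recess (radius under 46 mm, floor 22 mm above the bench). Its yaw tells nothing about the notch.
- ledge_centre (a point): Point on the table's axis at the height of the ledge's top, 46 mm above the bench. The flat ring-shaped ledge runs round it inside the lip (radius 46 to 88 mm; sweep at radius 62 mm). ONE notch, 60 mm along the ledge with parallel sides, cuts its whole width, half hidden behind the lip from low views. It may lie in any direction; the head that carries it will not turn under light pushing.
- release (a joint): Release pad inside the notch: travel straight down in m, 0 = up, 0.008 = fully down on its stop. Same plain steel as the ledge; 58 mm along the ledge, radius 45 to 82 mm; flat top 36 mm above the bench (10 mm below the ledge) when up, 28 mm when down. It resists with about 5 to 8 N, has no return spring and stays where it is left.
- stem_cap (a joint): Stem in the middle of the table, on its axis, with a flat round cap 22 mm across and 6 mm thick: its rise in m. 0 = locked (top of the cap 52 mm above the bench), 0.016 = unlocked (68 mm). The release pad lifts it by twice the pad's own travel. Not to be touched.
- sanding_block: Loose bystander: wooden sanding block, 62x112x36 mm, lying on the bench left of the table. Origin at the centre of its underside.
- stone_grey: Loose bystander: grey sharpening stone, 45x100x30 mm, lying on the bench right of the table. Origin at the centre of its underside.
- polish_bar: Loose bystander: bar of polishing compound, 30x85x30 mm, lying on the bench behind the table to the left. Origin at the centre of its underside.

How it is judged:
On the way:
1. the release pad is fully down while a finger presses in the table (value of joint release above 0.0065 m and contact force between the fingers and index_table above 0.5 N), for 0.05 s.
At the end, for the whole second after the job is handed in: The release pad stays down by more than 6.5 of its 8 mm and the stem stands more than 12.5 mm up; the three loose things lie within 20 mm of where they were (value of joint release above 0.0065 m and value of joint stem_cap above 0.0125 m and distance of each of sanding_block, stone_grey, polish_bar from where it was at the start of the episode below 0.02 m); the robot touches nothing.
It fails at once if the stem was touched (contact force between any of the fingers, the arm and stem_cap above 1 N).
It fails at once if the table was forced (over 90 N) (contact force between any of the fingers, the arm and index_table above 90 N).
It fails at once if a bystander was lifted or knocked away (height (world z) of any of sanding_block, stone_grey, polish_bar above 0.015 m or distance of any of sanding_block, stone_grey, polish_bar from where it was at the start of the episode above 0.03 m).
It also fails if it takes over 61 s, if anything falls off the work surface, if the arm or the gripper's body presses on something with over 40 N, if the wrist force passes 120 N, or if a joint passes its speed limit or range.

## Working session

There is one attempt and no reset: what is moved stays moved. The work goes in short steps, Python scripts to look and compute and a tool call to move; the robot and the scene stay as the last step left them, time stands still between calls to the robot, and variables do not carry over. Pictures are saved under pics/ and viewed, and the job is handed in when it is done.

Besides the shell and the picture viewer there is one more tool, called after "Call:" as name(argument=value, ...) on one line, values as JSON. arm_command: Moves the arm, as the interface text tells. Its arguments: {"type":"object","properties":{"increments":{"type":"array","items":{"type":"array","items":{"type":"array","items":{"type":"number"}}}},"grip":{"type":"number"},"grip_force":{"type":"number"}},"required":["increments"]}

```bash
mkdir -p pics; ls; python3 - <<'E'
from plant import sensors, optics, ctrl
import cv2
s=sensors.get_state()
for k,v in s.items(): print(k,v)
for c in ("scene","top"):
    im=optics.read_camera(c); cv2.imwrite(f"pics/{c}0.png",im)
    print(c,optics.camera_model(c))
    for q in ("index_table","ledge_centre","sanding_block","stone_grey","polish_bar","stem_cap"):
        print(q,optics.place_of(c,q)[:2])
    print(optics.boxes_of(c,"release")[:2])
print(optics.camera_model("wrist"))
E
```

```text
pics
time 0.0
qpos [-1.43298358e+00  2.87226524e-01  1.57817616e+00  3.48963375e-06
  1.27860421e+00 -1.50009660e-01]
dq [ 0.00130974  0.00087177  0.00018471  0.00095098  0.0001959  -0.0004931 ]
joint_efforts [-1.77357292e-04 -4.05985630e+01 -2.92626679e+01 -1.77395177e-04
  5.78504551e-03 -2.88679454e-07]
eef_pos [ 0.19154029 -0.64656735  0.22990706]
tcp_rot [ 0.69980309  0.10226281 -0.69979032  0.10055573]
contact_force [ 0.70238626  0.25578684 -0.31932564]
wrist_torque [ 0.00732274  0.01265029 -0.005427  ]
opening 1.0010864741172365
scene {'camera_matrix': array([[399.28654791,   0.        , 314.1969364 ],
       [  0.        , 399.28654791, 199.3644075 ],
       [  0.        ,   0.        ,   1.        ]]), 'world_from_camera': array([[-0.85766379,  0.38178965, -0.34445536,  0.28897714],
       [-0.51412914, -0.64863794,  0.56119519,  0.56336113],
       [-0.0091683 ,  0.65841133,  0.75260246,  0.74954606],
       [ 0.        ,  0.        ,  0.        ,  1.        ]])}
index_table [{'at': [215.8, 336.8], 'conf': 0.83}]
ledge_centre [{'at': [206.2, 343.1], 'conf': 0.73}]
sanding_block [{'at': [279.3, 316.8], 'conf': 0.9}, {'at': [216.3, 338.0], 'conf': 0.57}]
stone_grey [{'at': [166.7, 348.3], 'conf': 0.64}]
polish_bar [{'at': [232.5, 270.3], 'conf': 0.72}]Traceback (most recent call last):
  File "<stdin>", line 9, in <module>
ValueError: it knows: index_table, ledge_centre, polish_bar, sanding_block, stone_grey
```

```bash
cat > h.py <<'E'
import numpy as np
from plant import sensors, optics, ctrl
from scipy.spatial.transform import Rotation as R
def ray(cam,at,z):
    m=optics.camera_model(cam);K=np.array(m['camera_matrix']);T=np.array(m['world_from_camera'])
    d=np.linalg.inv(K)@[at[1],at[0],1]; d=np.array([d[0],-d[1],-d[2]]); d=T[:3,:3]@d; o=T[:3,3]
    return o+d*(z-o[2])/d[2]
def proj(cam,P):
    m=optics.camera_model(cam);K=np.array(m['camera_matrix']);T=np.linalg.inv(np.array(m['world_from_camera']))
    P=np.atleast_2d(P)@T[:3,:3].T+T[:3,3]; p=np.c_[P[:,0],-P[:,1],-P[:,2]]@K.T
    return p[:,:2]/p[:,2:]
E
python3 - <<'E'
from h import *
import cv2
m=optics.camera_model("top");print(m);print(optics.camera_model("wrist"))
im=optics.read_camera("top"); cv2.imwrite("pics/top1.png",im)
for c in ("scene","top"):
  for q,z in (("index_table",0),("ledge_centre",.046),("sanding_block",0),("stone_grey",0),("polish_bar",0)):
    for r in optics.place_of(c,q)[:2]: print(c,q,r,ray(c,r['at'],z).round(4))
print(sensors.get_state()['time'])
E
```

```text
{'camera_matrix': array([[413.72383308,   0.        , 316.88957941],
       [  0.        , 413.72383308, 202.20365805],
       [  0.        ,   0.        ,   1.        ]]), 'world_from_camera': array([[-0.02241133,  0.99627099, -0.0833178 ,  0.51997701],
       [-0.99943768, -0.02440551, -0.02299356,  0.07330948],
       [-0.02494123,  0.08275564,  0.99625772,  0.89490356],
       [ 0.        ,  0.        ,  0.        ,  1.        ]])}
{'camera_matrix': array([[324.75819173,   0.        , 321.10919097],
       [  0.        , 324.75819173, 195.75283531],
       [  0.        ,   0.        ,   1.        ]]), 'mount': array([[-3.05079138e-04,  2.88513867e-01, -9.57475668e-01,
        -1.42802996e-01],
       [ 9.99999638e-01,  8.49151913e-04, -6.27555645e-05,
        -2.31486495e-04],
       [ 7.94936445e-04, -9.57475341e-01, -2.88514021e-01,
        -7.30021802e-02],
       [ 0.00000000e+00,  0.00000000e+00,  0.00000000e+00,
         1.00000000e+00]])}
scene index_table {'at': [215.8, 336.8], 'conf': 0.83} [0.5581 0.0219 0.    ]
scene ledge_centre {'at': [206.2, 343.1], 'conf': 0.73} [0.5428 0.0229 0.046 ]
scene sanding_block {'at': [279.3, 316.8], 'conf': 0.9} [0.5114 0.195  0.    ]
scene sanding_block {'at': [216.3, 338.0], 'conf': 0.57} [0.5549 0.0218 0.    ]
scene stone_grey {'at': [166.7, 348.3], 'conf': 0.64} [ 0.613  -0.1419  0.    ]
scene polish_bar {'at': [232.5, 270.3], 'conf': 0.72} [0.6674 0.1442 0.    ]
top index_table {'at': [219.2, 351.9], 'conf': 0.64} [0.5562 0.0192 0.    ]
top ledge_centre {'at': [217.0, 351.5], 'conf': 0.75} [0.5588 0.0227 0.046 ]
top sanding_block {'at': [244.4, 272.9], 'conf': 0.7} [0.5058 0.191  0.    ]
top sanding_block {'at': [190.8, 426.3], 'conf': 0.68} [ 0.6138 -0.1431  0.    ]
top stone_grey {'at': [188.2, 425.2], 'conf': 0.6} [ 0.6195 -0.141   0.    ]
top polish_bar {'at': [174.1, 290.7], 'conf': 0.87} [0.6579 0.1499 0.    ]
0.85
```

View pics/scene0.png

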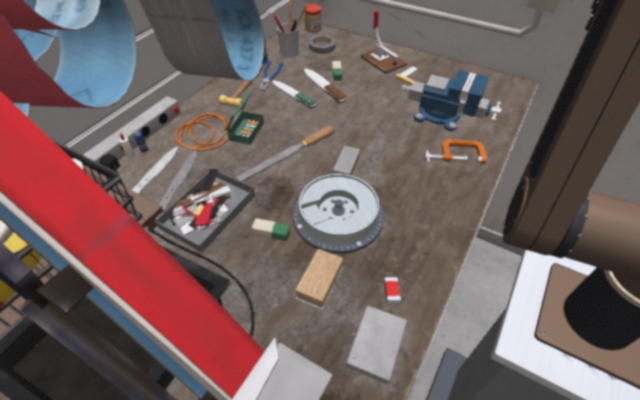

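View pics/top1.png

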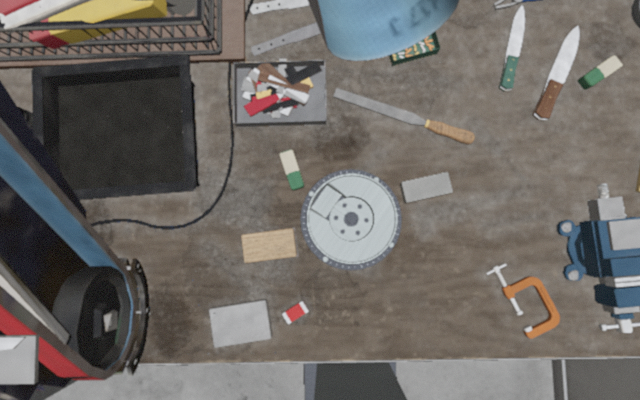

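The top picture shows the table at about (row 218, col 351), with a notch-like outline at upper left, around (row 202, col 326). I'll enlarge it and overlay the model.

```bash
python3 - <<'E'
from h import *
import cv2
im=cv2.imread("pics/top1.png"); 
S=7
x0,y0=295,165
crop=im[y0:y0+106,x0:x0+112]; big=cv2.resize(crop,None,fx=S,fy=S,interpolation=cv2.INTER_CUBIC)
a=np.linspace(0,2*np.pi,200)
c=np.array([.5575,.021])
print(ray('top',[202,326],.046))
cv2.imwrite("pics/crop0.png",cv2.resize(big,None,fx=.75,fy=.75))
for r,z in((.108,.014),(.092,.054),(.046,.046),(.011,.052)):
    p=proj('top',np.c_[c[0]+r*np.cos(a),c[1]+r*np.sin(a),0*a+z])
    cv2.polylines(big,[np.int32(((p-[x0,y0]+.5)*S))],True,(0,0,255),1)
cv2.imwrite("pics/crop1.png",cv2.resize(big,None,fx=.75,fy=.75))
im=cv2.imread("pics/scene0.png"); x0,y0=285,165
big=cv2.resize(im[y0:y0+95,x0:x0+110],None,fx=S,fy=S,interpolation=cv2.INTER_CUBIC)
for r,z in((.108,.014),(.092,.054),(.046,.046),(.011,.052)):
    p=proj('scene',np.c_[c[0]+r*np.cos(a),c[1]+r*np.sin(a),0*a+z])
    cv2.polylines(big,[np.int32(((p-[x0,y0]+.5)*S))],True,(0,0,255),1)
cv2.imwrite("pics/crop2.png",cv2.resize(big,None,fx=.8,fy=.8))
E
```

```text
[0.59093263 0.07413848 0.046     ]
```

View pics/crop0.png

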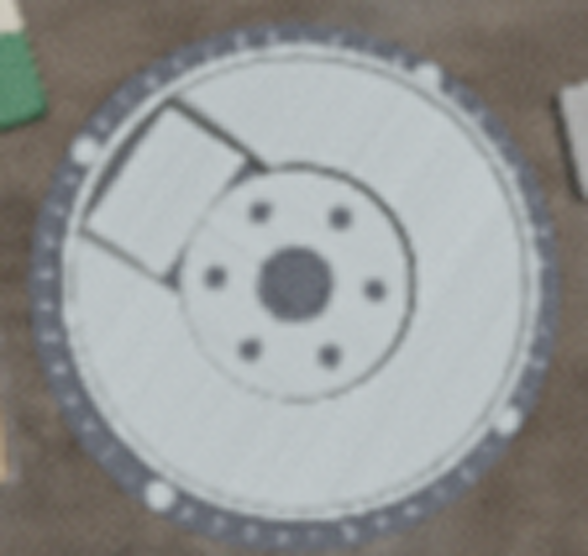

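View pics/crop1.png

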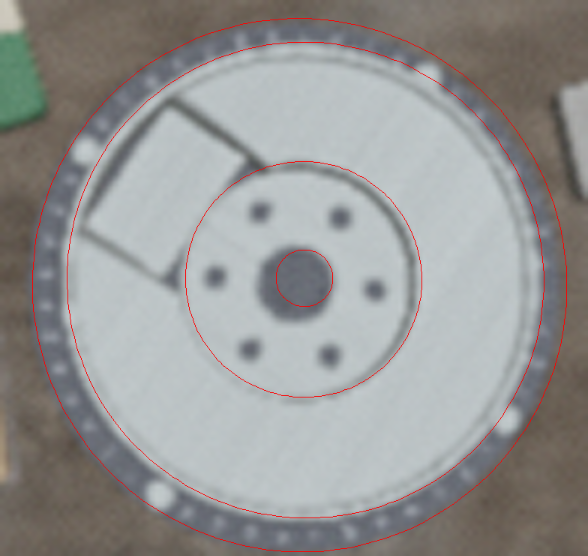

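View pics/crop2.png

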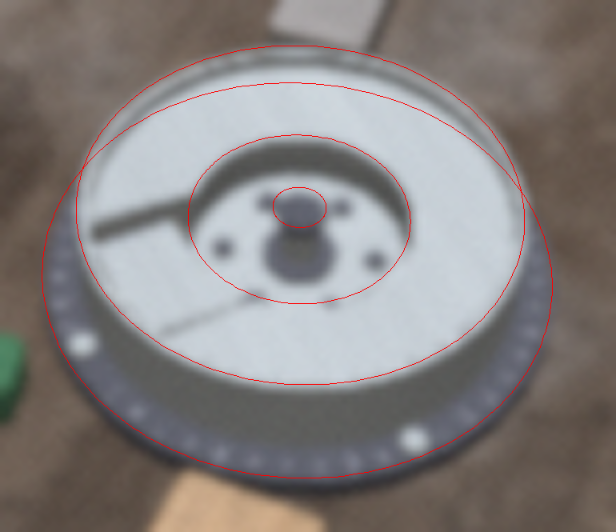

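The notch is real in both views: its dark walls show in the scene crop too. I'll work out its bearing and the moves.

```bash
python3 - <<'E'
from h import *
f=lambda p:[165+p[1]/5.25-.5,295+p[0]/5.25-.5]
cor=[ray('top',f(p),.036)[:2] for p in((170,100),(85,230),(178,275),(262,165))]
for q in cor: print(q)
c=np.array([.5575,.022]); m=np.mean(cor,0); d=m-c
print('ctr',m,np.hypot(*d),np.degrees(np.arctan2(d[1],d[0])))
for a,b in((3,0),(2,1)): e=cor[a]*0+cor[b]-cor[a]; print(np.degrees(np.arctan2(e[1],e[0])))
s=sensors.get_state(); Rm=R.from_quat(s['tcp_rot']).as_matrix(); print(Rm.round(3))
th=np.radians(55.5); P=c+.064*np.array([np.cos(th),np.sin(th)]); print(P)
yaw=np.arctan2(Rm[1,1],Rm[0,1]); print('tool y yaw',np.degrees(yaw), 'tangent',55.5+90)
print('shift cm',Rm.T@(np.r_[P,.12]-s['eef_pos'])*100)
E
```

```text
[0.63041912 0.07136943]
[0.57937062 0.10632596]
[0.56065088 0.06990956]
[0.60351639 0.03552439]
ctr [0.59348925 0.07078234] 0.06062130296348748 53.58188572857348
53.11072691655936
62.79470439748926
[[ 0.     0.284 -0.959]
 [ 0.    -0.959 -0.284]
 [-1.    -0.    -0.   ]]
[0.59375    0.07474408]
tool y yaw -73.50834396154144 tangent 145.5
shift cm [ 11.13469973 -57.81000809 -59.05221013]
```

Call:
arm_command(increments=[[[0,-3.2,-3.28,0],[0,-3.2,-3.28,0],[0,-3.2,-3.28,0],[0,-3.2,-3.28,0],[0,-3.2,-3.28,0],[0,-3.2,-3.28,0],[0,-3.2,-3.28,0],[0,-3.2,-3.28,0],[0,-3.2,-3.28,0],[0,-3.2,-3.28,0],[0,-3.2,-3.28,0],[0,-3.2,-3.28,0],[0,-3.2,-3.28,0],[0,-3.2,-3.28,0],[0,-3.2,-3.28,0],[0,-3.2,-3.28,0],[0,-3.2,-3.28,0],[0,-3.2,-3.28,0]]], grip=0, grip_force=40)

```text
time: 3.1
eef_pos: [0.5949, 0.0741, 0.2316]
tcp_rot: [0.7, 0.101, -0.7, 0.102]
contact_force: [-0.1, -0.7, 0.3]
opening: 0.001
```

Call:
arm_command(increments=[[[0,0,0,-0.112],[0,0,0,-0.112],[0,0,0,-0.112],[0,0,0,-0.112],[0,0,0,-0.112],[0,0,0,-0.112],[0,0,0,0],[0,0,0,0]]])

```text
time: 4.1
eef_pos: [0.5942, 0.0727, 0.2314]
tcp_rot: [0.628, 0.326, -0.627, 0.326]
contact_force: [0.8, 0.4, 0.5]
opening: -0.001
```

```bash
cat > st.py <<'E'
from h import *
import cv2,sys
s=sensors.get_state(); Rm=R.from_quat(s['tcp_rot']).as_matrix()
print(s['time'],s['eef_pos'].round(4),s['contact_force'].round(2),s['opening'],Rm.round(3).tolist())
z=float(sys.argv[1])
print('shift',(Rm.T@(np.r_[.5942,.0743,z]-s['eef_pos'])*100).round(2))
for c in sys.argv[3:]: cv2.imwrite(f"pics/{c}{sys.argv[2]}.png",optics.read_camera(c))
E
python3 st.py .08 a wrist top scene
```

```text
4.1 [0.5942 0.0727 0.2314] [0.78 0.36 0.53] -0.001261252926426694 [[0.0, 0.818, -0.575], [0.0, -0.575, -0.818], [-1.0, 0.0, -0.0]]
shift [15.14 -0.1  -0.13]
```

View pics/wrista.png

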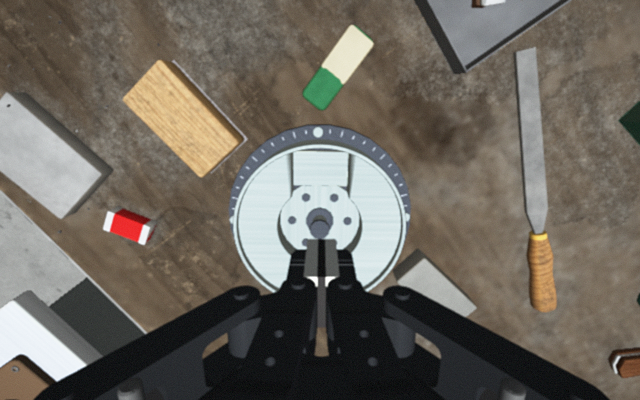

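The wrist view shows the notch straight ahead of the tool, from (row 150, col 292) to (190, 350), square to the jaws. The table axis is near (220, 320). I'll check the target through this camera.

```bash
python3 - <<'E'
from h import *
import cv2
s=sensors.get_state(); m=optics.camera_model('wrist');K=m['camera_matrix'];M=np.array(m['mount'])
T=np.eye(4);T[:3,:3]=R.from_quat(s['tcp_rot']).as_matrix();T[:3,3]=s['eef_pos'];W=T@M;Wi=np.linalg.inv(W)
def pj(P):
    P=np.atleast_2d(P)@Wi[:3,:3].T+Wi[:3,3];p=np.c_[P[:,0],-P[:,1],-P[:,2]]@K.T;return p[:,:2]/p[:,2:]
im=cv2.imread('pics/wrista.png');S=4;x0,y0=225,120
b=cv2.resize(im[y0:y0+150,x0:x0+195],None,fx=S,fy=S,interpolation=cv2.INTER_CUBIC)
def pl(P,col): cv2.polylines(b,[np.int32((pj(P)-[x0,y0]+.5)*S)],True,col,1)
c=np.array([.5575,.022]);a=np.linspace(0,6.283,150)
for r,z in((.108,.014),(.092,.054),(.046,.046)): pl(np.c_[c[0]+r*np.cos(a),c[1]+r*np.sin(a),0*a+z],(0,0,255))
th=np.radians(55);u=np.array([np.cos(th),np.sin(th)]);v=np.array([-u[1],u[0]])
q=lambda r,t,z:np.r_[c+r*u+t*v,z]
pl([q(.05,-.029,.036),q(.082,-.029,.036),q(.082,.029,.036),q(.05,.029,.036)],(255,0,0))
t=np.array([.5942,.0743]);pl([np.r_[t+i*.011*u+j*.015*v,.036] for i,j in((1,1),(1,-1),(-1,-1),(-1,1))],(0,160,0))
cv2.imwrite('pics/wo.png',b)
E
```

```text
(no output)
```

View pics/wo.png

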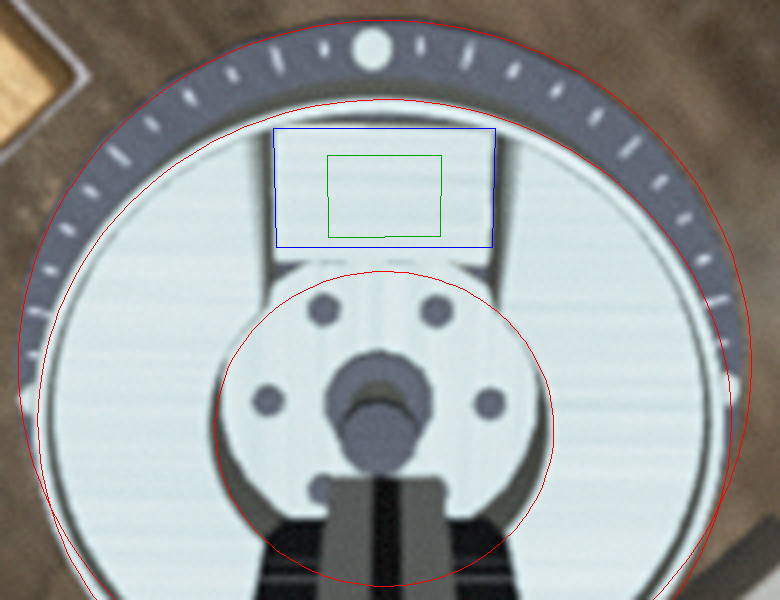

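The overlay fits within 2 mm and the fingertip footprint lies well inside the pad. Descending.

Call:
arm_command(increments=[[[3,-0.1,-0.1,0],[3,0,0,0],[3,0,0,0],[3,0,0,0],[2.5,0,0,0],[1.5,0,0,0],[1,0,0,0],[0.6,0,0,0],[0.3,0,0,0],[0,0,0,0],[0,0,0,0]]])

```text
time: 5.62
eef_pos: [0.5944, 0.0741, 0.053]
tcp_rot: [0.628, 0.326, -0.627, 0.327]
contact_force: [0.5, 1.1, 1.0]
opening: -0.0
```

```bash
python3 st.py .028 b wrist top scene
```

```text
5.625 [0.5944 0.0741 0.053 ] [0.54 1.05 0.95] -0.000377656421425232 [[0.001, 0.819, -0.574], [-0.0, -0.574, -0.819], [-1.0, 0.001, -0.001]]
shift [ 2.5  -0.03 -0.  ]
```

View pics/wristb.png

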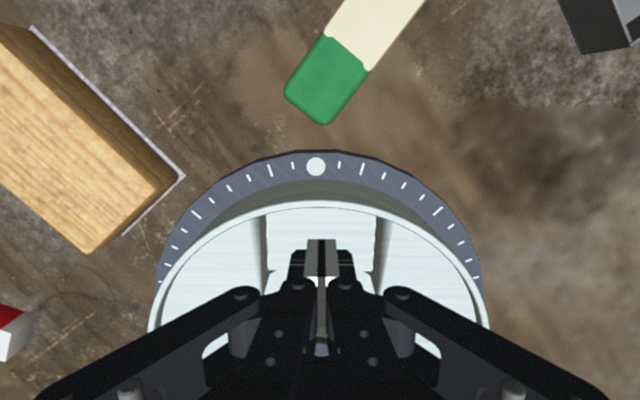

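The fingertip is centred at about col 322, between the notch walls at cols 265 and 380. Next I'll lower it to the pad.

Call:
arm_command(increments=[[[0.5,0,0,0],[0.5,0,0,0],[0.3,0,0,0],[0.2,0,0,0],[0.15,0,0,0],[0.15,0,0,0],[0,0,0,0],[0,0,0,0]]])

```text
time: 6.78
eef_pos: [0.594, 0.0741, 0.035]
tcp_rot: [-0.627, -0.327, 0.627, -0.326]
contact_force: [-3.3, -0.1, 5.5]
opening: -0.002
```

Contact came at about z = 0.036 with 5.5 N, which matches the pad. Pressing on.

Call:
arm_command(increments=[[[0.1,0,0,0],[0.1,0,0,0],[0.1,0,0,0],[0.1,0,0,0],[0.1,0,0,0],[0,0,0,0],[0,0,0,0]]])

```text
time: 7.65
eef_pos: [0.594, 0.0741, 0.0297]
tcp_rot: [-0.627, -0.327, 0.627, -0.326]
contact_force: [-3.1, -0.1, 5.0]
opening: -0.005
```

Call:
arm_command(increments=[[[0.05,0,0,0],[0.05,0,0,0],[0.05,0,0,0],[0.05,0,0,0],[0,0,0,0],[0,0,0,0]]])

```text
time: 8.4
eef_pos: [0.594, 0.0741, 0.0281]
tcp_rot: [-0.627, -0.327, 0.627, -0.326]
contact_force: [-4.0, -0.4, 7.1]
opening: 0.004
```

Call:
arm_command(increments=[[[0.05,0,0,0],[0.05,0,0,0],[0,0,0,0],[0,0,0,0]]])

```text
time: 8.9
eef_pos: [0.594, 0.0741, 0.028]
tcp_rot: [-0.627, -0.327, 0.628, -0.326]
contact_force: [-5.5, 0.2, 11.0]
opening: -0.005
```

Call:
arm_command(increments=[[[0.05,0,0,0],[0.05,0,0,0],[0,0,0,0],[0,0,0,0]]])

```text
time: 9.4
eef_pos: [0.5941, 0.0741, 0.028]
tcp_rot: [-0.627, -0.327, 0.628, -0.326]
contact_force: [-8.4, 0.2, 15.2]
opening: -0.001
```

```bash
python3 st.py .2 c scene
```

```text
9.4 [0.5941 0.0741 0.028 ] [-8.38  0.15 15.19] -0.0009369101438604459 [[-0.002, 0.819, -0.573], [-0.0, -0.573, -0.819], [-1.0, -0.001, 0.001]]
shift [-1.72e+01 -2.00e-02 -1.00e-02]
```

It's on its stop: z holds at 0.0280 while the force rises to 15 N. Retracting straight up.

Call:
arm_command(increments=[[[-0.3,0,0,0],[-0.5,0,0,0],[-1,0,0,0],[-2,0,0,0],[-3,0,0,0],[-3,0,0,0],[-3,0,0,0],[-3,0,0,0],[-3,0,0,0],[0,0,0,0],[0,0,0,0]]])

```text
time: 10.82
eef_pos: [0.5935, 0.0741, 0.2129]
tcp_rot: [-0.627, -0.327, 0.627, -0.326]
contact_force: [0.4, 0.6, -0.3]
opening: -0.001
```

```bash
python3 st.py .2 d wrist top scene; python3 - <<'E'
import cv2,numpy as np
a=cv2.imread('pics/scene0.png')[165:260,285:395];b=cv2.imread('pics/scened.png')[165:260,285:395]
t=cv2.imread('pics/topd.png')[165:260,295:405]
cv2.imwrite('pics/cmp.png',cv2.resize(np.hstack([a,b]),None,fx=3.6,fy=3.6,interpolation=cv2.INTER_CUBIC))
from h import *
for q in ("sanding_block","stone_grey","polish_bar"):
  for c in("top","scene"): 
    for r in optics.place_of(c,q)[:1]: print(q,c,r,ray(c,r['at'],0))
E
```

```text
10.825 [0.5935 0.0741 0.2129] [ 0.45  0.62 -0.3 ] -0.0009483456933576449 [[-0.001, 0.819, -0.574], [0.0, -0.574, -0.819], [-1.0, -0.001, 0.0]]
shift [ 1.29  0.04 -0.06]
sanding_block top {'at': [243.0, 272.0], 'conf': 0.6} [0.50881832 0.19287907 0.        ]
sanding_block scene {'at': [281.6, 314.9], 'conf': 0.75} [0.51202361 0.20175411 0.        ]
stone_grey top {'at': [189.9, 425.0], 'conf': 0.74} [ 0.61578161 -0.14041217  0.        ]
stone_grey scene {'at': [167.4, 345.9], 'conf': 0.73} [ 0.61733044 -0.13624587  0.        ]
polish_bar scene {'at': [232.0, 269.3], 'conf': 0.58} [0.67025995 0.14421819 0.        ]
```

View pics/cmp.png

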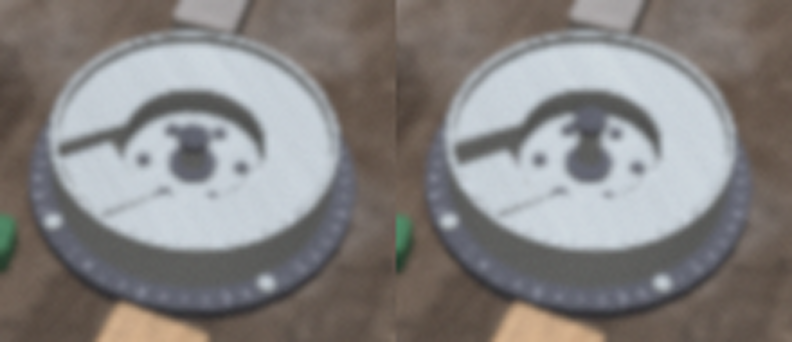

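View pics/wristd.png

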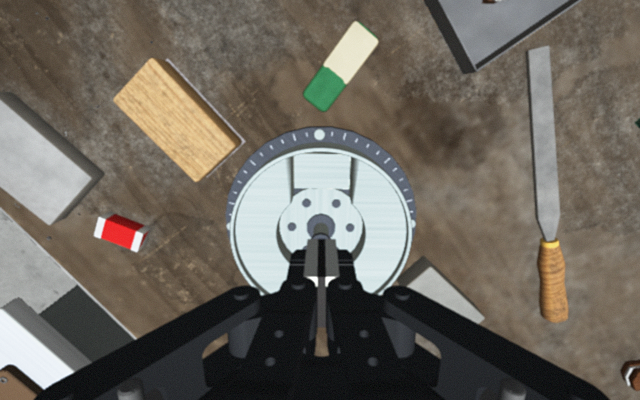

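After the press, the scene view shows the cap about 5.5 px higher (row 138 to 118 in the 3.6x crop), consistent with a 16 mm rise. The notch is deeper and the bystanders haven't moved. The arm is clear at z = 0.213 with no contact force.

```bash
python3 -c "
from plant import ctrl; print(ctrl.sign_off())"
```

```text
the job is handed in; nothing more can be done
None
```

The table is unlocked as far as I can measure: the release pad went fully down, the stem is up, and I handed the job in at about 11 s of the 61 s allowed.

- **Finding the notch:** It showed clearly in the top, scene and wrist pictures at about 55° bearing (ahead and to the left), so I did not run a fingertip round the ledge.
- **Pressing the pad:** I pressed with the shut fingers at about 64 mm radius. Contact came at about 36 mm height with about 5.5 N. The pad reached its stop at 28.0 mm, where the height held while the upward force rose to 15 N (about 17 N in all), far below the 90 N limit.
- **Stem:** After I retracted, the scene picture showed the cap about 5.5 px higher, against roughly 5 px expected for the full 16 mm rise. The notch also looked deeper.
- **Loose things:** The networks' positions for all three differ from the start by no more than about 8 mm, which is within their scatter. The polishing bar was not detected in the last top picture, only in the scene picture, where it had not moved.
- **Finish:** The arm stopped clear of everything, with the fingertip about 213 mm above the bench and only sensor noise on the force reading.
- **Disagreements:** The camera calibrations differed by about 2 mm on the table's centre. One estimate of the notch side bearing was off (63° against 53 to 55°). Neither mattered with the room available in the notch.

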